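# Open the bayonet lid of the master-ball pot

## Task

Open the bolted-down canister so that the master ball inside can be taken: swing the lid's lever anticlockwise (seen from above) until the lid's lugs stand in the slots of the collar, lift the lid off, and set it down gently, knob up, in the middle of the square rubber pad. Do not drop the lid and do not disturb the loose things lying about.

Things in the scene. Friction and masses are not known exactly. Their poses are not given: they have to be found in the camera images.
- pot: Aluminium canister bolted to the table, foot 124 mm, body 92 mm, collar 120 mm across, 82 mm high. Origin: centre of its underside, z up. With the lid's lever along the pot's +x the lugs stand mid-slot; the lid lifts out within about 13 deg of that, and hard stops lie 2 to 5 deg beyond, anticlockwise. At the start the lever stands 48 to 63 deg clockwise of the pot's +x. Its yaw varies widely.
- pot_mouth (a point): Centre of the rim on which the lid rests, 70 mm above the table; bore 76 mm across. Collar around it: three inward tabs, each 58 deg wide, from 45 mm off the axis outwards, 77.5 to 82 mm above the table, and between them three slots 62 deg wide, centred 60, 180 and 300 deg from the pot's +x. At the start the lid's lugs are under the tabs with 2.5 mm of up-and-down play.
- lid_knob (a point): Centre, half-way up, of the black round knob on the lid's axis, 34 mm across, 24 mm high, on a neck 20 mm across. Axes: z up, x along the lid's lever. It is 120 mm above the table in the pot, 64 mm when the lid stands on the pad. Lid 0.22 to 0.45 kg; it turns against its own friction only (a few N at the lever).
- lid_disc (a point): Point on the lid's axis at its disc's underside, 50 mm below the knob's centre. Disc 84 mm across, 5 mm thick, with three lugs (24 mm wide, 5 mm thick) reaching 52 mm from the axis at 60, 180 and 300 deg from the lever. Below it a plug 72 mm across, 8 mm deep, 2 mm play all round in the bore; the lid stands on the plug's flat underside.
- lid_lever (a point): Point on the lid's lever, half-way up, 80 mm out from the lid's axis. The lever is a straight steel bar 10 mm wide and 10 mm high from the axis along the lid's +x to 95 mm out; in the pot its underside is 86 mm and its top 96 mm above the table (4 mm above the tabs). From 60 mm out it stands free beyond the collar.
- pad: Black rubber pad lying flat, fixed, 180 x 180 mm and 6 mm thick. Origin: centre of its underside on the table; x and y along its sides.
- ring_gauge_mid (a point): Loose steel ring gauge lying flat, 56 mm across, 18 mm high; its centre. Leave it where it is.
- ball_stand_mid (a point): Loose small reference ball on a round stand, 38 mm across, 47 mm high; point 23 mm up its axis. Leave it where it is.
- mouse_mid (a point): Loose black computer mouse, 100 x 60 x 26 mm; its centre. Leave it where it is.
- vblock_mid (a point): Loose dark steel V-block, 60 x 45 x 36 mm; its centre. Leave it where it is.
- cleaner_mid (a point): Loose small plastic bottle with a black cap, 50 mm across, 100 mm high; its centre. Leave it where it is.
- driver_mid (a point): Loose screwdriver with a red handle lying on the table, 170 mm long; a point about mid-length. Leave it where it is.

How it is judged:
On the way, in this order (a step that is already met when the one before it is completed fails the run):
1. the lid, still sitting in the pot, has been turned until its lugs stand in the slots (angle between the x axis of lid_knob and the x axis of pot, either way round below 0.3 rad and z of lid_knob in the frame of pot below 0.126 m and horizontal distance between lid_knob and pot below 0.01 m), for 0.1 s.
2. the lid has been lifted clear of the collar (height (world z) of lid_knob above 0.142 m), for 0.1 s.
At the end, for the whole second after the job is handed in: The lid stands still, released, knob up (within 0.1 rad) and flat on the rubber pad (knob centre 59 to 69 mm above the table), its axis within 45 mm of the pad's centre along each of the pad's sides (x of lid_knob in the frame of pad between -0.045 and 0.045 m and y of lid_knob in the frame of pad between -0.045 and 0.045 m and z of lid_knob in the frame of pad between 0.059 and 0.069 m and angle between lid_knob's own z axis and vertical below 0.1 rad and linear speed of lid below 0.02 m/s); the robot touches nothing.
It fails at once if the lid is dropped (it falls free at more than 0.6 m/s, as after some 20 mm) (linear speed of lid above 0.6 m/s and contact force between lid and the arm below 0.1 N).
It fails at once if a loose thing lying about is moved by more than 30 mm (distance of any of ring_gauge_mid, ball_stand_mid, mouse_mid, vblock_mid, cleaner_mid, driver_mid from where it was at the start of the episode above 0.03 m).
It also fails if it takes over 61 s, if anything falls off the work surface, if the arm or the gripper's body presses on something with over 40 N, if the wrist force passes 120 N, or if a joint passes its speed limit or range.

## Robot

A 6-joint arm with a two-finger parallel gripper is mounted at the origin on the work surface. World frame = base frame: x ahead of the robot, y to its left, z up, the work surface at z = 0. Lengths are in m, angles in rad, forces in N, time in s.
With the tool pointing down it reaches from about 0.275 to 0.825 m from the base axis. Payload 5.2 kg.
Tool frame: the origin (TCP) lies at the very end of the fingers, on their centre line; the grasp point (between the pads) lies 19 mm behind it; z points along the fingers, x is the direction in which the jaws open and shut, and the axes are right-handed (so a half turn about z gives the same grasp; the last joint's range is limited). The gripper opens to 93 mm and grips with 3 to 60 N. Pads are 15 mm wide; open, the fingers measure 128 mm over their backs; the gripper's body (75 mm by 188 mm) begins 65 mm behind the grasp point.
Start: joints at [-1.53, 0.259, 1.535, -0, 1.348, -0.203], TCP at [0.133, -0.534, 0.219] pointing down, gripper open.
Joint ranges: [-3.14, 3.14], [-0.91, 2.08], [0.19, 2.58], [-1.22, 4.36], [0.22, 2.71], [-3.12, 3.12]. Speed limits (rad/s): [2.57, 2.57, 3.14, 3.14, 3.14, 3.14].

## Interface

Orientations are given as a unit quaternion [x, y, z, w].
In Python, from station import bot gives the robot as it stands.
- The arm moves only by the tool play_rows, never from a script. Its argument "commands" is a list of rows, each an object with "jaw": the opening, from 0 (shut) to 1 (fully open); "offset": the shift along the tool's x, y, z in mm, a list of three; "yaw": the turn about the tool's z in degrees. A call has exactly 5 rows; each row shifts and turns the commanded pose from where the row before left it, along the tool's axes as they then stand; what a row does not reach is not made up. A row lasts 1/8 s, in which the tool goes at most 62.5 mm and 10.7 degrees, less where a joint would pass 70% of its speed; a pose out of reach is approached as far as the arm can. A call is refused whole if a number of a shift passes 62.5 or a number of a turn 10.7, either way. A call with a gripper value outside its range is refused whole. The fingers move at their own pace and stop on an object; "newtons" is the grip in N (left out, the last holds). Time passes only in rows, so rows that do not move let the fingers close, or fill a call up. It gives the time, the measured TCP pose, the force and the opening at its end, in the units of the state.
- bot.get_state(): the state, without advancing time (a new reading comes with each control period).
- bot.capture(name): name is "scene" or "top"; returns a dict with "pixels" (384x512x3 uint8, blue, green, red), "mtx" (3x3 intrinsics, pixels), "T" (4x4, takes a point from camera to world coordinates). Camera axes: x right, y down, z forward; pixel columns grow to the right and rows downward; lengths in m; the calibration is good to about 2 mm. A picture is of the moment at which its call begins. There is no depth.
- bot.hand_in(): hands the job in, once; it reports no verdict.
The state is a dict: "t": time; "joints": joint angles; "joint_vel": joint speeds; "joint_efforts": joint torques, N m; "tool_pos": TCP position; "orientation": TCP orientation; "contact_force": force on the tool from outside, world axes, zero at the start; "wrist_torque": the same for the moment, N m; "width": finger opening in m.
Only numpy, scipy, OpenCV 4.12 (cv2) and the standard library are available. Lean on these libraries where they do the work, as an engineer would, in place of code of your own. Each camera call takes 0.05 s, during which the arm holds its last target. There are 200 camera calls.

## Working session

There is one attempt and no reset: what is moved stays moved. The work goes in short steps, Python scripts to look and compute and a tool call to move; the robot and the scene stay as the last step left them, time stands still between calls to the robot, and variables do not carry over. Pictures are saved under pics/ and viewed, about 8 in all and at most 12, crops included, and the job is handed in when it is done.

Besides the shell and the picture viewer there is one more tool, called after ">>>" as name(argument=value, ...), one argument or row to a line, values as JSON. play_rows: Moves the arm, as the interface text tells. Its arguments: {"type":"object","properties":{"commands":{"type":"array"},"newtons":{"type":"number"}},"required":["commands"]}

```bash
mkdir -p pics; ls; python3 - <<'E'
from station import bot
import cv2,numpy as np
s=bot.get_state();print(s)
for n in("scene","top"):
    c=bot.capture(n);cv2.imwrite(f"pics/{n}0.png",c["pixels"]);print(n,c["mtx"].tolist(),np.round(c["T"],4).tolist())
E
```

```text
pics
{'t': 0.0, 'joints': array([-1.52979593e+00,  2.59342160e-01,  1.53605167e+00, -1.18542836e-05,
        1.34801268e+00, -2.02761988e-01]), 'joint_vel': array([-9.88767743e-07,  1.89576765e-04,  7.33118253e-04, -6.07997354e-04,
        9.23697902e-04,  9.94809393e-04]), 'joint_efforts': array([ 3.55753727e-04, -4.37314689e+01, -2.84005022e+01,  7.19748787e-02,
        4.14888351e-02, -1.55645325e-04]), 'tool_pos': array([ 0.13276182, -0.53318062,  0.21783078]), 'orientation': array([ 7.87831521e-01, -6.15890146e-01, -5.91787960e-04, -6.87264721e-04]), 'contact_force': array([-0.6307355 ,  0.11162549,  0.21121798]), 'wrist_torque': array([-0.03130801,  0.02492655,  0.00572987]), 'width': 0.09281979662791978}
scene [[439.97105203870586, 0.0, 256.4027260740046], [0.0, 439.97105203870586, 203.7128376862136], [0.0, 0.0, 1.0]] [[0.3244, 0.683, -0.6544, 1.35], [0.9459, -0.2399, 0.2185, -0.2653], [-0.0078, -0.6899, -0.7239, 0.9584], [0.0, 0.0, 0.0, 1.0]]
top [[354.4529713898227, 0.0, 259.6402175117879], [0.0, 354.4529713898227, 193.74504224337673], [0.0, 0.0, 1.0]] [[0.024, -0.9887, 0.1478, 0.3842], [-0.9996, -0.0258, -0.0108, -0.0124], [0.0145, -0.1475, -0.989, 1.2705], [0.0, 0.0, 0.0, 1.0]]
```

```bash
python3 -c "
import cv2
for n in('scene','top'):
    i=cv2.imread(f'pics/{n}0.png');cv2.imwrite(f'pics/{n}0b.png',cv2.resize(i,(800,600),interpolation=cv2.INTER_CUBIC))"
```

```text
(no output)
```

View pics/top0b.png

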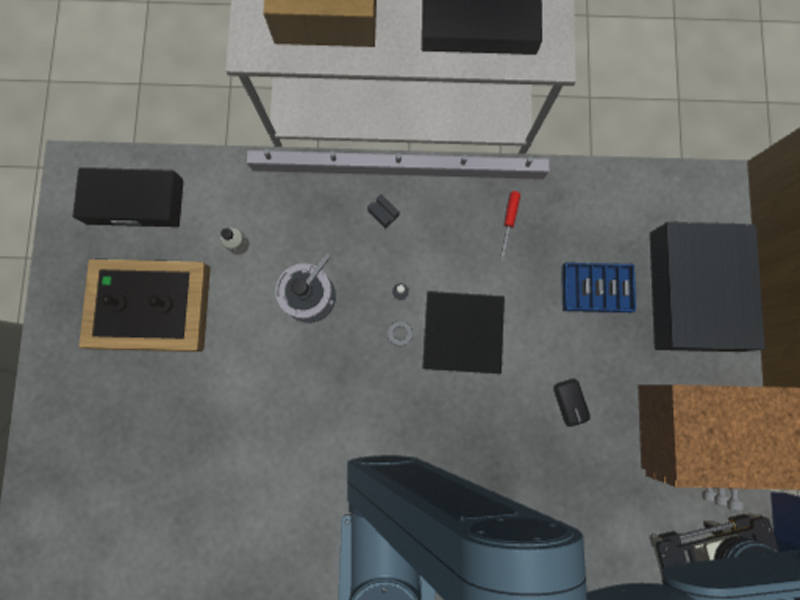

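View pics/scene0b.png

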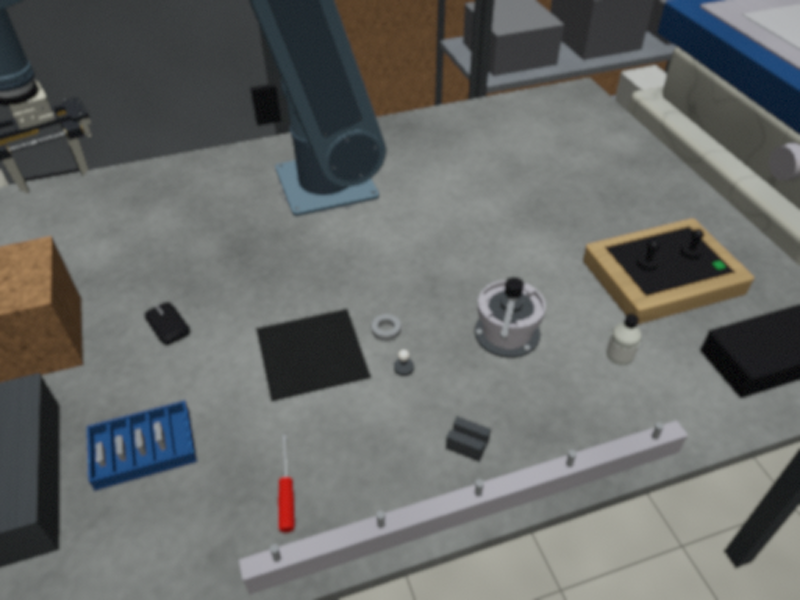

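The top view shows the pot at about (305,290), with the lever pointing up and right to (328,257), and the pad at about (463,332), in 800-px pixels. The scene view shows the knob at (514,287) and the lever end near (507,330). Next I'll zoom in on the pot in both.

```bash
cat > h.py <<'E'
import cv2,numpy as np
from station import bot
def ray(c,uv,z):
    T=np.array(c["T"]);d=T[:3,:3]@np.linalg.inv(c["mtx"])@[uv[0],uv[1],1];o=T[:3,3]
    return o+d*(z-o[2])/d[2]
def proj(c,p):
    T=np.array(c["T"]);q=np.array(c["mtx"])@(T[:3,:3].T@(np.array(p)-T[:3,3]));return q[:2]/q[2]
def crop(c,p,w,s):  # crop centred on projected p, w half width px, scale s
    u,v=np.round(proj(c,p)).astype(int);i=c["pixels"][v-w:v+w,u-w:u+w]
    return cv2.resize(i,None,fx=s,fy=s,interpolation=cv2.INTER_CUBIC),(u-w,v-w)
E
python3 - <<'E'
from h import *
t=bot.capture("top");s=bot.capture("scene")
k=ray(t,(300*.64,287*.64),.132);print("knob top",k)
ks=ray(s,(514*.64,283*.64),.132);print(ks)
p=(k+ks)/2;p[2]=.1
a,o1=crop(t,p,28,7.1);b,o2=crop(s,p,36,5.55)
print(o1,o2,a.shape,b.shape)
h=min(a.shape[0],b.shape[0]);cv2.imwrite("pics/c1.png",np.hstack([a[:h],b[:h]]))
# pad
g=t["pixels"].max(2);m=(g<48).astype(np.uint8);n,l,st,ce=cv2.connectedComponentsWithStats(m)
i=l[int(332*.64),int(463*.64)];r=cv2.minAreaRect(np.argwhere(l==i)[:,::-1].astype(np.float32))
print(i,st[i],r);c=[ray(t,q,.006) for q in cv2.boxPoints(r)];print(np.round(c,4),np.mean(c,0))
for n,uv,z in [("mouse",(572,402),.02),("ring",(400,333),.018),("ball",(401,289),.04),("vb",(383,210),.03),("bottle",(227,234),.1),("driver",(508,225),.02)]:
    print(n,ray(t,np.array(uv)*.64,z).round(3))
E
```

```text
knob top [0.58164234 0.19589623 0.132     ]
[0.58794996 0.19812465 0.132     ]
(np.int64(165), np.int64(156)) (np.int64(291), np.int64(153)) (398, 398, 3) (400, 400, 3)
24 [ 271  187   51   52 2390] ((296.7412414550781, 212.64010620117188), (49.59074020385742, 48.842201232910156), 3.5763344764709473)
[[ 0.4246 -0.0682  0.006 ]
 [ 0.6001 -0.0758  0.006 ]
 [ 0.5935 -0.2554  0.006 ]
 [ 0.418  -0.2441  0.006 ]] [ 0.50905418 -0.16088262  0.006     ]
mouse [ 0.357 -0.403  0.02 ]
ring [ 0.502 -0.015  0.018]
ball [ 0.599 -0.015  0.04 ]
vb [0.786 0.032 0.03 ]
bottle [0.699 0.366 0.1  ]
driver [ 0.761 -0.261  0.02 ]
```

View pics/c1.png

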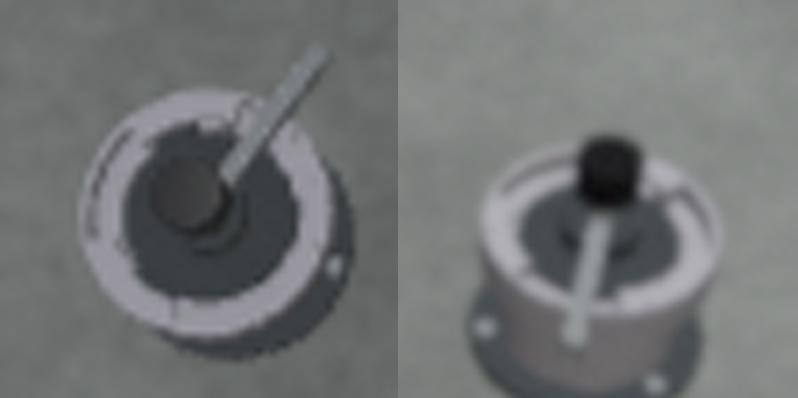

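The crop shows the knob's top centre at about (188,193) and the lever tip at (320,48) in the left (top camera) half. In the right (scene) half the knob's top is at (610,153) and the tip at (575,335). The collar's outer circle is centred near (205,215).

```bash
python3 - <<'E'
from h import *
t=bot.capture("top");s=bot.capture("scene")
T=lambda x,y:((x+.5)/7.1-.5+165,(y+.5)/7.1-.5+156)
S=lambda x,y:((x-398+.5)/5.55-.5+291,(y+.5)/5.55-.5+153)
print("knob",ray(t,T(188,193),.132),ray(s,S(610,153),.132))
print("tip",ray(t,T(320,48),.096),ray(s,S(576,333),.096))
print("collar",ray(t,T(205,215),.082))
k=(ray(t,T(188,193),.132)+ray(s,S(610,153),.132))/2
for n,e in(("t",ray(t,T(320,48),.096)),("s",ray(s,S(576,333),.096))):print(n,np.hypot(*(e-k)[:2]),np.degrees(np.arctan2(e[1]-k[1],e[0]-k[0])))
print("pad scene",[ray(s,np.array(q)*.64,.006).round(3) for q in((257,327),(347,310),(369,378),(275,397))])
# rectified polar-free view at z=.08: 1 px=.4mm, x up, y left
for c,n in((t,"t"),(s,"s")):
    w=np.array([[k[0]+a,k[1]+b,.082] for a,b in((.08,.08),(.08,-.08),(-.08,-.08),(-.08,.08))])
    H=cv2.getPerspectiveTransform(np.float32([proj(c,p) for p in w]),np.float32([[0,0],[400,0],[400,400],[0,400]]))
    im=cv2.warpPerspective(c["pixels"],H,(400,400),flags=cv2.INTER_CUBIC)
    im=cv2.convertScaleAbs(im,alpha=1.5)
    globals()["r"+n]=im
cv2.imwrite("pics/rect.png",np.hstack([rt,rs]))
st=bot.get_state();print(st['tool_pos'],st['t'])
E
```

```text
knob [0.58461788 0.19913922 0.132     ] [0.58432967 0.1993296  0.132     ]
tip [0.66283877 0.14671598 0.096     ] [0.65933754 0.15026357 0.096     ]
collar [0.5829703  0.19977308 0.082     ]
t 0.09433587779407704 -33.829087874213926
s 0.08945795332813264 -33.19001229697741
pad scene [array([ 0.42 , -0.242,  0.006]), array([ 0.433, -0.069,  0.006]), array([ 0.608, -0.078,  0.006]), array([ 0.595, -0.244,  0.006])]
[ 0.13276539 -0.53356379  0.21838446] 0.3
```

View pics/rect.png

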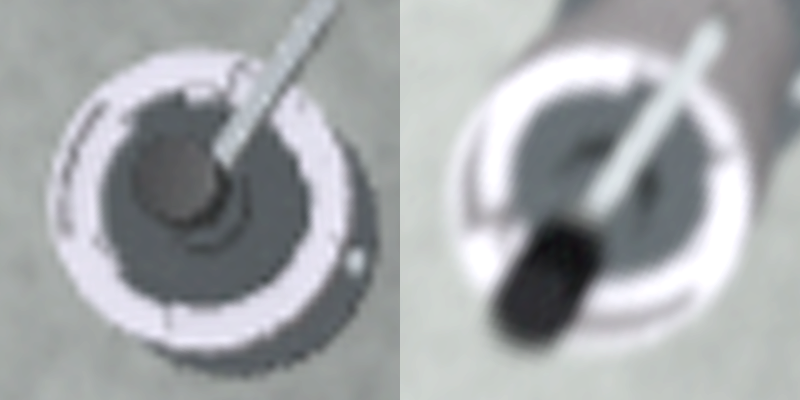

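>>> play_rows(
  commands=[
    {"jaw":1,"offset":[-36.2,-44.6,0],"yaw":0},
    {"jaw":1,"offset":[-36.2,-44.6,0],"yaw":0},
    {"jaw":1,"offset":[-36.2,-44.6,0],"yaw":0},
    {"jaw":1,"offset":[-36.2,-44.6,0],"yaw":0},
    {"jaw":1,"offset":[-36.2,-44.6,0],"yaw":0},
  ],
)

```text
t: 0.92
tool_pos: [0.3063, -0.3028, 0.2188]
orientation: [0.788, -0.616, 0.0, 0.0]
contact_force: [1.3, 0.0, 1.1]
width: 0.0931
```

>>> play_rows(
  commands=[
    {"jaw":1,"offset":[-36.2,-44.6,0],"yaw":0},
    {"jaw":1,"offset":[-36.2,-44.6,0],"yaw":0},
    {"jaw":1,"offset":[-36.2,-44.6,0],"yaw":0},
    {"jaw":1,"offset":[-36.2,-44.6,0],"yaw":0},
    {"jaw":1,"offset":[-36.2,-44.6,0],"yaw":0},
  ],
)

```text
t: 1.55
tool_pos: [0.4792, -0.0731, 0.2189]
orientation: [0.788, -0.616, 0.0, -0.0]
contact_force: [1.0, -1.2, -0.1]
width: 0.093
```

>>> play_rows(
  commands=[
    {"jaw":1,"offset":[-36.2,-44.6,0],"yaw":0},
    {"jaw":1,"offset":[-36.2,-44.6,0],"yaw":0},
    {"jaw":1,"offset":[-36.2,-44.6,0],"yaw":0},
    {"jaw":1,"offset":[-36.2,-44.6,0],"yaw":0},
    {"jaw":1,"offset":[-36.2,-44.6,0],"yaw":0},
  ],
)

```text
t: 2.17
tool_pos: [0.6519, 0.1564, 0.2185]
orientation: [0.788, -0.616, 0.0, 0.0]
contact_force: [1.7, -0.4, 0.8]
width: 0.0929
```

>>> play_rows(
  commands=[
    {"jaw":0.5,"offset":[0,0,0],"yaw":9.5},
    {"jaw":0.5,"offset":[0,0,0],"yaw":9.5},
    {"jaw":0.5,"offset":[0,0,0],"yaw":9.5},
    {"jaw":0.5,"offset":[0,0,0],"yaw":9.5},
    {"jaw":0.5,"offset":[0,0,0],"yaw":9.5},
  ],
)

```text
t: 2.8
tool_pos: [0.6509, 0.1547, 0.2184]
orientation: [-0.471, 0.882, 0.0, -0.0]
contact_force: [-1.0, 0.1, 0.0]
width: 0.0491
```

>>> play_rows(
  commands=[
    {"jaw":0.5,"offset":[0,0,36],"yaw":0},
    {"jaw":0.5,"offset":[0,0,36],"yaw":0},
    {"jaw":0.5,"offset":[0,0,36],"yaw":0},
    {"jaw":0.5,"offset":[0,0,18],"yaw":0},
    {"jaw":0.5,"offset":[0,0,18],"yaw":0},
  ],
)

```text
t: 3.42
tool_pos: [0.6514, 0.1547, 0.0743]
orientation: [-0.473, 0.881, -0.0, 0.0]
contact_force: [0.5, 0.5, -0.4]
width: 0.0465
```

>>> play_rows(
  commands=[
    {"jaw":0.18,"offset":[0,0,0],"yaw":0},
    {"jaw":0.18,"offset":[0,0,0],"yaw":0},
    {"jaw":0.18,"offset":[0,0,0],"yaw":0},
    {"jaw":0.18,"offset":[0,0,0],"yaw":0},
    {"jaw":0.18,"offset":[0,0,0],"yaw":0},
  ],
  newtons=10,
)

```text
t: 4.05
tool_pos: [0.6511, 0.1547, 0.0751]
orientation: [-0.473, 0.881, -0.0, 0.0]
contact_force: [-0.0, 0.6, 0.8]
width: 0.0172
```

```bash
python3 - <<'E'
from h import *
t=bot.capture("top");s=bot.capture("scene")
p=(.62,.17,.1)
a,o1=crop(t,p,36,5.55);b,o2=crop(s,p,48,4.17)
cv2.imwrite("pics/g1.png",np.hstack([a[:398],b[:398]]));print(bot.get_state()['width'])
E
```

```text
0.01701399916044459
```

View pics/g1.png

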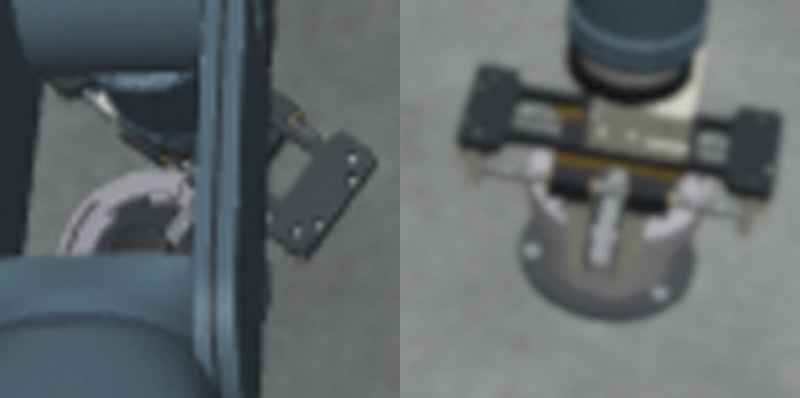

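The lever stands between the fingers, so I'll swing it.

>>> play_rows(
  commands=[
    {"jaw":0.18,"offset":[-7,0.3,0],"yaw":-5},
    {"jaw":0.18,"offset":[-7,0.3,0],"yaw":-5},
    {"jaw":0.18,"offset":[-7,0.3,0],"yaw":-5},
    {"jaw":0.18,"offset":[-7,0.3,0],"yaw":-5},
    {"jaw":0.18,"offset":[-7,0.3,0],"yaw":-5},
  ],
)

```text
t: 4.78
tool_pos: [0.6638, 0.1866, 0.0747]
orientation: [-0.654, 0.757, -0.0, -0.0]
contact_force: [0.9, -2.2, -0.2]
width: 0.0164
```

>>> play_rows(
  commands=[
    {"jaw":0.18,"offset":[-7,0.3,0],"yaw":-5},
    {"jaw":0.18,"offset":[-7,0.3,0],"yaw":-5},
    {"jaw":0.18,"offset":[-7,0.3,0],"yaw":-5},
    {"jaw":0.18,"offset":[-7,0.3,0],"yaw":-5},
    {"jaw":0.18,"offset":[0,0,0],"yaw":0},
  ],
)

```text
t: 5.4
tool_pos: [0.6627, 0.2154, 0.0747]
orientation: [0.774, -0.633, 0.0, -0.0]
contact_force: [-0.6, 0.2, -0.1]
width: 0.0164
```

>>> play_rows(
  commands=[
    {"jaw":0.18,"offset":[-2.1,0,0],"yaw":-1.5},
    {"jaw":0.18,"offset":[-2.1,0,0],"yaw":-1.5},
    {"jaw":0.18,"offset":[-2.1,0,0],"yaw":-1.5},
    {"jaw":0.18,"offset":[-2.1,0,0],"yaw":-1.5},
    {"jaw":0.18,"offset":[-2.1,0,0],"yaw":-1.5},
  ],
)

```text
t: 6.02
tool_pos: [0.6601, 0.2253, 0.0747]
orientation: [0.814, -0.58, 0.0, -0.0]
contact_force: [1.4, -0.6, -0.3]
width: 0.0164
```

>>> play_rows(
  commands=[
    {"jaw":0.18,"offset":[-1.4,0,0],"yaw":-1},
    {"jaw":0.18,"offset":[-1.4,0,0],"yaw":-1},
    {"jaw":0.18,"offset":[-1.4,0,0],"yaw":-1},
    {"jaw":0.18,"offset":[0,0,0],"yaw":0},
    {"jaw":0.18,"offset":[0,0,0],"yaw":0},
  ],
)

```text
t: 6.65
tool_pos: [0.6585, 0.2293, 0.0747]
orientation: [0.829, -0.559, -0.0, -0.0]
contact_force: [0.2, -0.7, -1.8]
width: 0.0171
```

```bash
python3 - <<'E'
from h import *
s=bot.capture("scene")
c=s;k=(.5845,.1992)
w=np.array([[k[0]+a,k[1]+b,.082] for a,b in((.11,.09),(.11,-.09),(-.07,-.09),(-.07,.09))])
H=cv2.getPerspectiveTransform(np.float32([proj(c,p) for p in w]),np.float32([[0,0],[400,0],[400,400],[0,400]]))
a=cv2.convertScaleAbs(cv2.warpPerspective(c["pixels"],H,(400,400),flags=cv2.INTER_CUBIC),alpha=1.4)
b,o=crop(s,(.62,.2,.1),40,5);print(o)
cv2.imwrite("pics/g2.png",np.hstack([a,b]))
E
```

```text
(np.int64(293), np.int64(157))
```

View pics/g2.png

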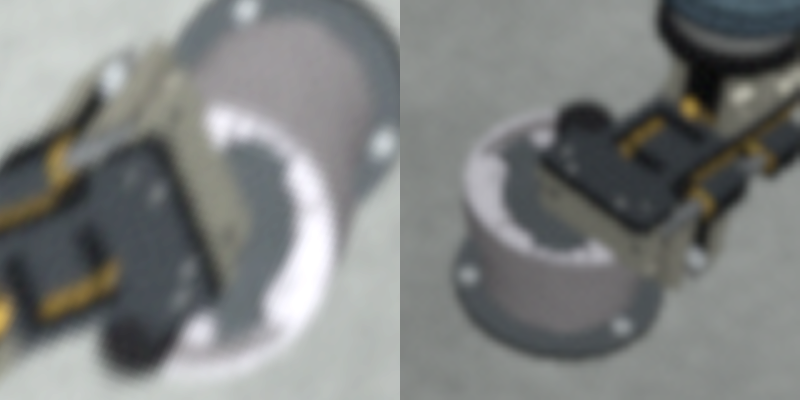

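>>> play_rows(
  commands=[
    {"jaw":0.18,"offset":[-1.4,0,0],"yaw":-1},
    {"jaw":0.18,"offset":[-1.4,0,0],"yaw":-1},
    {"jaw":0.18,"offset":[-1.4,0,0],"yaw":-1},
    {"jaw":0.18,"offset":[0,0,0],"yaw":0},
    {"jaw":0.18,"offset":[0,0,0],"yaw":0},
  ],
)

```text
t: 7.32
tool_pos: [0.657, 0.2332, 0.0747]
orientation: [0.843, -0.538, -0.0, -0.0]
contact_force: [1.0, 0.1, -0.5]
width: 0.017
```

```bash
python3 - <<'E'
from station import bot
import numpy as np
s=bot.get_state();print(s['contact_force'],s['wrist_torque'],s['tool_pos'],np.degrees(np.arctan2(s['tool_pos'][1]-.1992,s['tool_pos'][0]-.5845)))
E
```

```text
[ 0.98243451  0.13530066 -0.48083192] [-0.07285248 -0.08673282 -0.03372472] [0.65698738 0.23315071 0.07465767] 25.09685310764081
```

>>> play_rows(
  commands=[
    {"jaw":0.18,"offset":[-1.4,0,0],"yaw":-1},
    {"jaw":0.18,"offset":[-1.4,0,0],"yaw":-1},
    {"jaw":0.18,"offset":[0,0,0],"yaw":0},
    {"jaw":0.18,"offset":[0,0,0],"yaw":0},
    {"jaw":0.18,"offset":[0,0,0],"yaw":0},
  ],
)

```text
t: 7.95
tool_pos: [0.6558, 0.2357, 0.0747]
orientation: [0.852, -0.523, -0.0, -0.0]
contact_force: [1.1, -0.8, -0.3]
width: 0.0168
```

>>> play_rows(
  commands=[
    {"jaw":0.3,"offset":[0,0,0],"yaw":0},
    {"jaw":0.3,"offset":[0,0,-30],"yaw":0},
    {"jaw":0.5,"offset":[0,0,-50],"yaw":0},
    {"jaw":1,"offset":[20,0,-50],"yaw":0},
    {"jaw":1,"offset":[50,30,0],"yaw":0},
  ],
)

```text
t: 8.57
tool_pos: [0.6639, 0.1617, 0.2103]
orientation: [0.854, -0.521, 0.004, -0.004]
contact_force: [0.8, -0.4, -0.4]
width: 0.0533
```

>>> play_rows(
  commands=[
    {"jaw":1,"offset":[50,30,0],"yaw":0},
    {"jaw":1,"offset":[50,30,0],"yaw":0},
    {"jaw":1,"offset":[50,30,0],"yaw":0},
    {"jaw":1,"offset":[0,0,0],"yaw":0},
    {"jaw":1,"offset":[0,0,0],"yaw":0},
  ],
)

```text
t: 9.2
tool_pos: [0.6486, -0.0146, 0.2046]
orientation: [0.852, -0.523, -0.0, -0.0]
contact_force: [-0.8, 0.7, -0.5]
width: 0.0929
```

```bash
python3 - <<'E'
from h import *
s=bot.capture("scene");t=bot.capture("top")
k=(.5845,.1992);L=[]
for c in(t,s):
    w=np.array([[k[0]+a,k[1]+b,.082] for a,b in((.1,.08),(.1,-.08),(-.06,-.08),(-.06,.08))])
    H=cv2.getPerspectiveTransform(np.float32([proj(c,p) for p in w]),np.float32([[0,0],[400,0],[400,400],[0,400]]))
    L.append(cv2.convertScaleAbs(cv2.warpPerspective(c["pixels"],H,(400,400),flags=cv2.INTER_CUBIC),alpha=1.4))
cv2.imwrite("pics/g3.png",np.hstack(L))
E
```

```text
(no output)
```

View pics/g3.png

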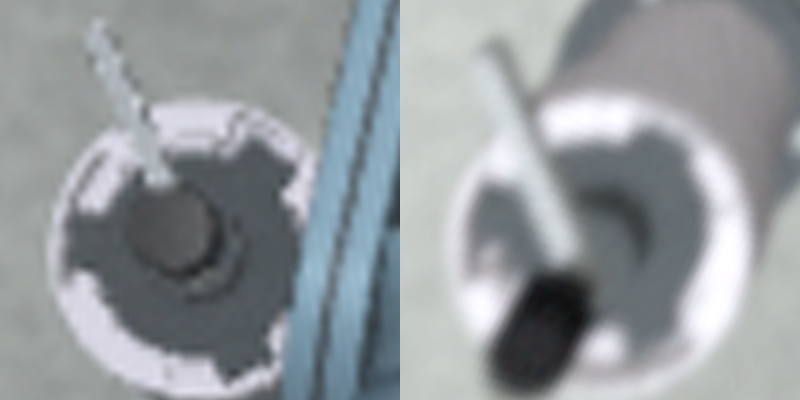

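The lugs now show in the slots, with gaps left and right of the lever, and the lever is at about 22°. I'll go to the knob.

>>> play_rows(
  commands=[
    {"jaw":1,"offset":[-54.9,-9.9,0],"yaw":0},
    {"jaw":1,"offset":[-54.9,-9.9,0],"yaw":0},
    {"jaw":1,"offset":[-54.9,-9.9,0],"yaw":0},
    {"jaw":1,"offset":[-55,-9.8,0],"yaw":0},
    {"jaw":1,"offset":[0,0,0],"yaw":0},
  ],
)

```text
t: 9.93
tool_pos: [0.582, 0.2046, 0.2049]
orientation: [0.855, -0.519, -0.001, -0.0]
contact_force: [0.0, -0.2, 0.2]
width: 0.0931
```

>>> play_rows(
  commands=[
    {"jaw":1,"offset":[0,0,25],"yaw":0},
    {"jaw":1,"offset":[0,0,25],"yaw":0},
    {"jaw":1,"offset":[0,0,25],"yaw":0},
    {"jaw":1,"offset":[0,0,15],"yaw":0},
    {"jaw":1,"offset":[0,0,11],"yaw":0},
  ],
)

```text
t: 10.55
tool_pos: [0.5843, 0.1988, 0.1031]
orientation: [0.853, -0.523, -0.0, 0.0]
contact_force: [0.4, 0.6, -0.3]
width: 0.0926
```

>>> play_rows(
  commands=[
    {"jaw":0.3,"offset":[0,0,0],"yaw":0},
    {"jaw":0.3,"offset":[0,0,0],"yaw":0},
    {"jaw":0.3,"offset":[0,0,0],"yaw":0},
    {"jaw":0.3,"offset":[0,0,0],"yaw":0},
    {"jaw":0.3,"offset":[0,0,0],"yaw":0},
  ],
  newtons=30,
)

```text
t: 11.18
tool_pos: [0.5844, 0.1988, 0.104]
orientation: [0.852, -0.523, 0.0, -0.0]
contact_force: [0.8, 0.9, -0.1]
width: 0.0473
```

>>> play_rows(
  commands=[
    {"jaw":0.2,"offset":[0,0,0],"yaw":0},
    {"jaw":0.2,"offset":[0,0,0],"yaw":0},
    {"jaw":0.2,"offset":[0,0,0],"yaw":0},
    {"jaw":0.2,"offset":[0,0,0],"yaw":0},
    {"jaw":0.2,"offset":[0,0,0],"yaw":0},
  ],
  newtons=40,
)

```text
t: 11.8
tool_pos: [0.5841, 0.1991, 0.1037]
orientation: [0.853, -0.523, -0.0, -0.0]
contact_force: [-1.2, 3.0, 1.8]
width: 0.0335
```

>>> play_rows(
  commands=[
    {"jaw":0,"offset":[0,0,0],"yaw":0},
    {"jaw":0,"offset":[0,0,0],"yaw":0},
    {"jaw":0,"offset":[0,0,-1],"yaw":0},
    {"jaw":0,"offset":[0,0,-2],"yaw":0},
    {"jaw":0,"offset":[0,0,-2],"yaw":0},
  ],
)

```text
t: 12.42
tool_pos: [0.5841, 0.1982, 0.1082]
orientation: [0.852, -0.523, -0.0, 0.001]
contact_force: [0.5, -0.3, -3.0]
width: 0.0334
```

Gripped at 33.5 mm. The lid has risen 4.5 mm with only about its own weight on the wrist, so it is not catching on the tabs.

>>> play_rows(
  commands=[
    {"jaw":0,"offset":[0,0,-3],"yaw":0},
    {"jaw":0,"offset":[0,0,-3],"yaw":0},
    {"jaw":0,"offset":[0,0,-4],"yaw":0},
    {"jaw":0,"offset":[0,0,-4],"yaw":0},
    {"jaw":0,"offset":[0,0,0],"yaw":0},
  ],
)

```text
t: 13.05
tool_pos: [0.5846, 0.1988, 0.1232]
orientation: [0.853, -0.523, 0.0, -0.0]
contact_force: [0.1, 0.1, -4.5]
width: 0.0331
```

```bash
python3 - <<'E'
from h import *
s=bot.capture("scene");print(bot.get_state()['contact_force'],bot.get_state()['width'])
b,o=crop(s,(.5845,.1992,.1),50,5);cv2.imwrite("pics/g4.png",b)
E
```

```text
[ 0.67963576 -0.23647679 -4.30543073] 0.033061547118137545
```

View pics/g4.png

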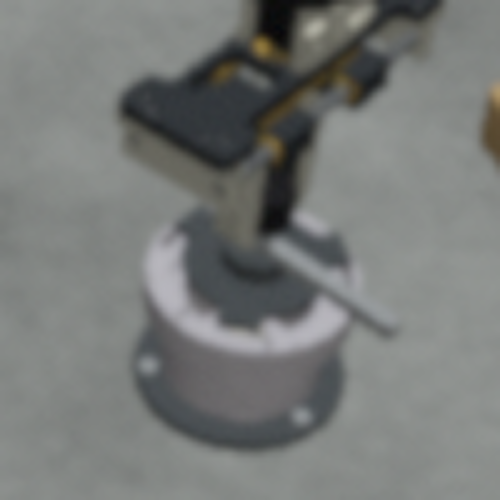

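The lid is hanging level in the gripper, clear of the collar's tabs. Next I raise it and carry it to the pad.

>>> play_rows(
  commands=[
    {"jaw":0,"offset":[0,0,-10],"yaw":0},
    {"jaw":0,"offset":[0,0,-20],"yaw":0},
    {"jaw":0,"offset":[0,0,-20],"yaw":0},
    {"jaw":0,"offset":[0,0,-15],"yaw":0},
    {"jaw":0,"offset":[0,0,-5],"yaw":0},
  ],
)

```text
t: 13.72
tool_pos: [0.5848, 0.1989, 0.1941]
orientation: [0.853, -0.523, 0.001, -0.001]
contact_force: [-0.3, -0.6, -3.9]
width: 0.0332
```

>>> play_rows(
  commands=[
    {"jaw":0,"offset":[10,8,0],"yaw":0},
    {"jaw":0,"offset":[22,17.5,0],"yaw":0},
    {"jaw":0,"offset":[32,25,0],"yaw":0},
    {"jaw":0,"offset":[32,25,0],"yaw":0},
    {"jaw":0,"offset":[32,25.5,0],"yaw":0},
  ],
)

```text
t: 14.35
tool_pos: [0.5509, 0.037, 0.1916]
orientation: [0.852, -0.523, -0.001, 0.001]
contact_force: [-0.5, 0.2, -3.8]
width: 0.0333
```

>>> play_rows(
  commands=[
    {"jaw":0,"offset":[32,25,0],"yaw":0},
    {"jaw":0,"offset":[32,25,0],"yaw":0},
    {"jaw":0,"offset":[32,25.5,0],"yaw":0},
    {"jaw":0,"offset":[32,25,0],"yaw":0},
    {"jaw":0,"offset":[20.8,17.5,0],"yaw":0},
  ],
)

```text
t: 14.98
tool_pos: [0.513, -0.1495, 0.1917]
orientation: [0.852, -0.523, -0.001, 0.0]
contact_force: [-0.7, 0.6, -3.2]
width: 0.0334
```

>>> play_rows(
  commands=[
    {"jaw":0,"offset":[10,8.5,0],"yaw":0},
    {"jaw":0,"offset":[0,0,15],"yaw":0},
    {"jaw":0,"offset":[0,0,25],"yaw":0},
    {"jaw":0,"offset":[0,0,25],"yaw":0},
    {"jaw":0,"offset":[0,0,25],"yaw":0},
  ],
)

```text
t: 15.6
tool_pos: [0.5111, -0.1582, 0.1007]
orientation: [0.853, -0.522, -0.001, -0.0]
contact_force: [-0.2, -0.2, -4.6]
width: 0.0336
```

>>> play_rows(
  commands=[
    {"jaw":0,"offset":[0,0,15],"yaw":0},
    {"jaw":0,"offset":[0,0,15],"yaw":0},
    {"jaw":0,"offset":[0,0,9],"yaw":0},
    {"jaw":0,"offset":[0,0,4],"yaw":0},
    {"jaw":0,"offset":[0,0,2],"yaw":0},
  ],
)

```text
t: 16.23
tool_pos: [0.5119, -0.1602, 0.0579]
orientation: [0.852, -0.523, 0.0, -0.0]
contact_force: [-0.4, 0.3, -3.2]
width: 0.0332
```

>>> play_rows(
  commands=[
    {"jaw":0,"offset":[0,0,1],"yaw":0},
    {"jaw":0,"offset":[0,0,1],"yaw":0},
    {"jaw":0,"offset":[0,0,1],"yaw":0},
    {"jaw":0,"offset":[0,0,1],"yaw":0},
    {"jaw":0,"offset":[0,0,0],"yaw":0},
  ],
)

```text
t: 16.85
tool_pos: [0.5115, -0.16, 0.0536]
orientation: [0.852, -0.523, -0.0, -0.0]
contact_force: [0.4, 0.2, -3.7]
width: 0.0334
```

>>> play_rows(
  commands=[
    {"jaw":0,"offset":[0,0,1],"yaw":0},
    {"jaw":0,"offset":[0,0,1],"yaw":0},
    {"jaw":0,"offset":[0,0,1],"yaw":0},
    {"jaw":0,"offset":[0,0,1],"yaw":0},
    {"jaw":0,"offset":[0,0,0],"yaw":0},
  ],
)

```text
t: 17.48
tool_pos: [0.5115, -0.16, 0.0495]
orientation: [0.852, -0.523, -0.0, -0.0]
contact_force: [0.2, 1.2, -3.6]
width: 0.0334
```

>>> play_rows(
  commands=[
    {"jaw":0,"offset":[0,0,0.5],"yaw":0},
    {"jaw":0,"offset":[0,0,0.5],"yaw":0},
    {"jaw":0,"offset":[0,0,0.5],"yaw":0},
    {"jaw":0,"offset":[0,0,0],"yaw":0},
    {"jaw":0,"offset":[0,0,0],"yaw":0},
  ],
)

```text
t: 18.1
tool_pos: [0.5116, -0.16, 0.0482]
orientation: [0.852, -0.523, 0.0, -0.0]
contact_force: [-0.1, -0.3, -4.0]
width: 0.0335
```

>>> play_rows(
  commands=[
    {"jaw":0,"offset":[0,0,0.5],"yaw":0},
    {"jaw":0,"offset":[0,0,0.5],"yaw":0},
    {"jaw":0,"offset":[0,0,0.5],"yaw":0},
    {"jaw":0,"offset":[0,0,0],"yaw":0},
    {"jaw":0,"offset":[0,0,0],"yaw":0},
  ],
)

```text
t: 18.73
tool_pos: [0.5116, -0.1601, 0.0477]
orientation: [0.853, -0.523, 0.0, 0.0]
contact_force: [-2.4, 2.0, 6.2]
width: 0.0334
```

The lid has touched down: the wrist force swung to +6 N at the expected height. I'll release it.

>>> play_rows(
  commands=[
    {"jaw":0.45,"offset":[0,0,-0.5],"yaw":0},
    {"jaw":0.5,"offset":[0,0,0],"yaw":0},
    {"jaw":0.7,"offset":[0,0,0],"yaw":0},
    {"jaw":0.8,"offset":[0,0,0],"yaw":0},
    {"jaw":0.8,"offset":[0,0,0],"yaw":0},
  ],
)

```text
t: 19.35
tool_pos: [0.5115, -0.16, 0.0471]
orientation: [0.853, -0.523, -0.0, -0.0]
contact_force: [-0.5, 0.1, 0.1]
width: 0.0712
```

>>> play_rows(
  commands=[
    {"jaw":0.8,"offset":[0,0,-10],"yaw":0},
    {"jaw":0.8,"offset":[0,0,-30],"yaw":0},
    {"jaw":0.8,"offset":[0,0,-50],"yaw":0},
    {"jaw":0.8,"offset":[0,0,-50],"yaw":0},
    {"jaw":0.8,"offset":[0,0,-20],"yaw":0},
  ],
)

```text
t: 19.98
tool_pos: [0.5129, -0.1607, 0.2115]
orientation: [0.853, -0.523, 0.003, -0.0]
contact_force: [-0.6, 0.3, 0.1]
width: 0.0744
```

>>> play_rows(
  commands=[
    {"jaw":0.8,"offset":[40,20,0],"yaw":0},
    {"jaw":0.8,"offset":[40,20,0],"yaw":0},
    {"jaw":0.8,"offset":[40,20,0],"yaw":0},
    {"jaw":0.8,"offset":[40,20,0],"yaw":0},
    {"jaw":0.8,"offset":[0,0,0],"yaw":0},
  ],
)

```text
t: 20.6
tool_pos: [0.5123, -0.3421, 0.2073]
orientation: [0.852, -0.524, 0.0, 0.0]
contact_force: [0.1, 0.6, 0.4]
width: 0.0742
```

```bash
python3 - <<'E'
from h import *
s=bot.capture("scene");st=bot.get_state();print(st['t'],st['contact_force'])
b,o=crop(s,(.56,0,.05),110,2.7);cv2.imwrite("pics/end.png",b);print(o)
E
```

```text
20.65 [-0.29589043 -0.13360219 -0.13837298]
(np.int64(147), np.int64(102))
```

View pics/end.png

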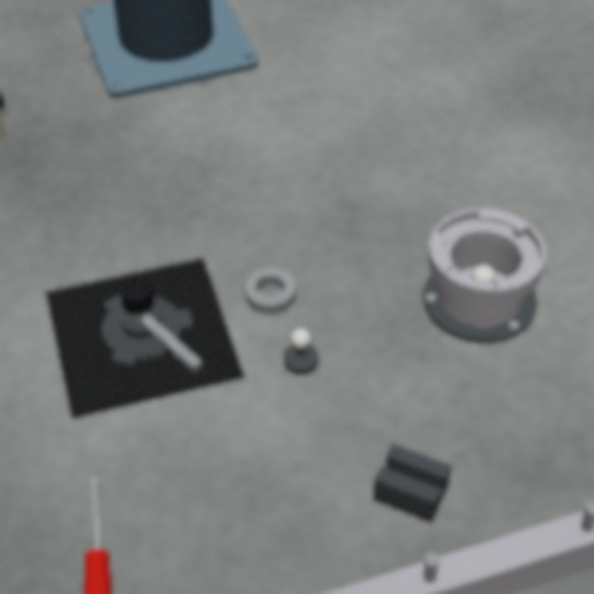

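The lid stands knob up in the middle of the pad: knob at (138,298), disc centred at about (145,325), pad centre at about (145,338). The pot is open with the ball visible at (484,272), and the loose things in view look unmoved. I'll hand in.

```bash
python3 -c "
from h import *
s=bot.capture('scene');print(ray(s,(138/2.7+147,291/2.7+102),.076))
print(bot.hand_in())"
```

```text
[ 0.52104608 -0.15705641  0.076     ]
the job is handed in; nothing more can be done
None
```

The lid is off the canister and standing knob up near the middle of the rubber pad, and the job was handed in at about 21 s of the 61 s allowed. The hand-in gives no verdict.

**What I did:** I swung the lever about 58° anticlockwise with the fingers loosely around it. A picture then showed the lugs in the slots. I gripped the knob at 40 N, lifted with only the lid's weight on the wrist, carried it over, and lowered it until it touched at about 6 N. Then I opened the jaws and moved the arm clear.

**Last checks:**
- **Placement:** the last picture put the knob at about (0.521, -0.157) m, roughly 10 mm from the pad centre, against the 45 mm allowed. The gripper reading at release was (0.512, -0.160) m. The two differ by about 9 mm, probably from reading the blurred picture by eye.
- **Clear of everything:** after release the force on the tool was about 0 N.
- **Loose things:** the ring gauge, ball stand, V-block and screwdriver looked unmoved in the last picture. The mouse and bottle were outside that crop, so I did not check them, but the arm did not come down near either.
- **Hard stop:** I never felt it, so the lug position was judged from the picture and confirmed by the free lift.

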